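Lock a strainer stage and its cap onto an inclined drain stand

ROBOT

A 6-joint arm with a two-finger parallel gripper is mounted at the origin on a cart in front of the work surface, level with it; the furniture and walls round the work are solid. World frame = base frame: x ahead of the robot, y to its left, z up, the work surface at z = 0. Lengths are in m, angles in rad, forces in N, time in s.
With the tool pointing down it reaches from about 0.35 to 0.95 m from the base axis. Payload 17.4 kg.
Tool frame: the origin (TCP) lies at the very end of the fingers, on their centre line; the grasp point (between the pads) lies 19 mm behind it; z points along the fingers, y is the line along which they close (so a half turn about z gives the same grasp; the last joint's range is limited). The gripper opens to 93 mm and grips with 3 to 60 N. Pads are 15 mm wide; open, the fingers measure 128 mm over their backs; the gripper's body (75 mm by 188 mm) begins 65 mm behind the grasp point.
Start: joints at [-1.248, 0.116, 1.442, -0, 1.584, -0.038], TCP at [0.238, -0.632, 0.219] pointing down, gripper open.
Joint ranges: [-2.83, 2.83], [-0.83, 2.19], [0.07, 2.5], [-1.14, 4.28], [0.01, 3], [-2.97, 2.97]. Speed limits (rad/s): [1.89, 1.89, 2.22, 3.14, 3.14, 3.14].

INTERFACE

Orientations are given as a unit quaternion [w, x, y, z].
In Python, from workcell import ctrl gives the robot as it stands.
- The arm moves only by the tool jog_arm, never from a script. Its argument "series" is a list of rows, each an object of numbers: "tx", "ty", "tz": the shift along the tool's x, y, z as a fraction of full scale; "ax", "ay", "az": the turn, a rotation vector about the tool's x, y, z as a fraction of full scale; "hand": the closure, from -1 (fully open) to 1 (shut). In form: [{"tx": .., "ty": .., "tz": .., "ax": .., "ay": .., "az": .., "hand": ..}, ...]. A call has 1 to 12 rows; each row is the pose to reach, as a shift and turn from the pose commanded when the call began, along the tool's axes at that moment; what a row does not reach only later rows make up. Full scale, the value 1, is 200 mm for a shift and 30 degrees for a turn. A row lasts 1/12 s, in which the tool goes at most 41.7 mm and 7.16 degrees, less where a joint would pass 70% of its speed; a pose out of reach is approached as far as the arm can. A call with a number of a shift or a turn outside -1 to 1 is refused whole. A call with a gripper value outside its range is refused whole. The fingers move at their own pace and stop on an object; "force" is the grip in N (left out, the last holds). Time passes only in rows, so rows that repeat a pose let the fingers close. It gives the time, the measured TCP pose, the force, the opening and the grip force at its end, in the units of the state.
- ctrl.get_state(): the state, without advancing time (a new reading comes with each control period).
- ctrl.capture(name): name is "scene" or "top" or "wrist"; returns (picture, depth): 400x640x3 uint8, red, green, blue; 400x640 float32, m along the optical axis (not along the pixel's ray), 0 where there is no reading.
- ctrl.calibration(name): a dict with "fovy" (degrees; the focal length in pixels is half the picture's height over the tangent of half this angle, whatever the lens; pixels are square), "cx", "cy" (the principal point, pixels), "R" (3x3) and "t" (3): a world point X has camera coordinates R X + t. Camera axes: x right, y down, z forward; pixel columns grow to the right and rows downward; lengths in m; the calibration is good to about 2 mm. A picture is of the moment at which its call begins: read the wrist's pose just before it. calibration takes no time and is no camera call; for the wrist camera it gives the pose at the moment of the call.
- ctrl.job_done(): hands the job in; it is judged then, once.
The state is a dict: "time": time; "joints": joint angles; "joint_velocities": joint speeds; "effort": joint torques, N m; "eef_pos": TCP position; "ee_rot": TCP orientation; "contact_force": force on the tool from outside, world axes, zero at the start; "wrist_torque": the same for the moment, N m; "grip_width": finger opening in m; "gripper_force": force on a finger pad.
Only numpy, scipy, OpenCV 4.12 (cv2) and the standard library are available. Lean on these libraries where they do the work, as an engineer would, in place of code of your own. Each camera call takes 0.05 s, during which the arm holds its last target. There are 200 camera calls.

TASK

Build up the filter column on the inclined stand: set the strainer stage into the stand's socket ring, feel for the slots, and turn it a quarter turn clockwise until it drops fully home, flush on the ring. Then lock the cap with the bar handle onto the stage in the same way, and leave the other things on the bench where they are.

Things in the scene. Friction and masses are not known exactly. Their poses are not given: they have to be found in the camera images.
- stand: fixed grey stand; origin under the centre of its foot plate, 150 x 100 x 10 mm. Its inclined plate (92 x 90 mm) carries a twelve-sided socket ring, 60 mm across flats, 34 mm high, whose open rim lies 42 mm above the plate along the column's axis. The axis leans 25 degrees from vertical, roughly towards the robot
- mouth (a point): centre of the ring's upper rim; z = the column's axis, up; x square to it, rising away from the robot; y level. The ring holds a bayonet socket as described under stage_mouth, but clamped (firm, holds about 8 N m) at an angle that is not measured: its two entry slots lie along this x axis turned up to 0.35 rad either way about z. Find them by touch or sight
- stage: strainer stage, bare metal, 72 mm high, about 0.3 kg, upright on its spigot on the bench; origin at the centre of the spigot's lower face, z up. Spigot (0 to 22 mm): 40 mm diameter, nose tapered to 28 mm over the lowest 6 mm, two opposite lugs along x, 10 mm wide, 50 mm over both, at 6 to 11 mm height. In the ring: lugs on the rim 6 mm, on the track floor 18 mm, home 22 mm below mouth
- stage_shoulder (a point): centre of the stage's shoulder, 22 mm above its origin, axes as the stage's. From here up to 72 mm: a twelve-sided body 60 mm across flats (flats face x, y and every 30 degrees between), to be gripped across two opposite flats. Home means the shoulder lies flush on the rim below
- stage_mouth (a point): centre of the rim of the open socket in the stage's top, 72 mm above its origin, same axes. Bore 43 mm; two opposite entry slots along x, 19 mm wide; elsewhere ledge and blocks stop lugs at the rim. In the slot a lug lands on a track floor 12 mm below the rim; only there can the part turn, clockwise seen from above, with 2 mm free height under the ledge; see stage_pocket
- stage_pocket (a point): end of one track of the stage's socket, 24 mm from the axis along -y (the other lies along +y), 12 mm below the rim. After a quarter turn, 90 degrees (7 either way, then a hard stop), the lugs stand over 16 mm wide pockets here, and the part, pressed or let down, drops the last 4 mm: home, it cannot turn back. The ring's socket is the same
- cap: closing cap, bare metal, 69 mm high, about 0.2 kg, upright on its spigot on the bench; origin at the centre of the spigot's lower face, z up. Spigot and lugs (along x) as the stage's. Twelve-sided flange, 60 mm across flats, from 22 to 36 mm; on it a bar handle 44 mm long along x, 14 mm thick along y, from 36 to 69 mm. Home on the stage: origin 22 mm below stage_mouth
- bearing_1: loose ball bearing, 62 mm diameter, 14 mm high, a bystander near the robot's edge of the bench; origin at the centre of its underside
- part_3: loose grey valve-like casting 48 x 52 x 52 mm, a bystander at the left behind; origin at the centre of its underside
- part_6: loose grey box-shaped casting with a round boss, 42 x 59 x 39 mm, a bystander at the right behind; origin at the centre of its underside

How it is judged:
On the way:
1. the stage is locked home in the stand's ring (z of stage in the frame of mouth below -0.0203 m and distance between stage and mouth below 0.0245 m and angle between the z axis of stage and the z axis of mouth, either way round below 0.07 rad), for 0.2 s.
At the end, for the whole second after the job is handed in: the stage sits home in the stand's ring and the cap home on the stage: each origin more than 20.3 mm below the rim it is locked into (home is 22 mm, the track floor only 18 mm) and less than 24.5 mm from that rim's centre, axes within 0.07 rad, both at rest and released (all of step 1 and z of cap in the frame of stage_mouth below -0.0203 m and distance between cap and stage_mouth below 0.0245 m and angle between the z axis of cap and the z axis of stage_mouth, either way round below 0.07 rad and linear speed of each of stage, cap below 0.02 m/s); the robot touches nothing.
It fails at once if a bystander (bearing or one of the two castings) is moved by more than 30 mm (distance of any of bearing_1, part_3, part_6 from where it was at the start of the episode above 0.03 m).
It also fails if it takes over 72 s, if anything falls off the work surface, if the arm or the gripper's body presses on something with over 40 N, if the wrist force passes 120 N, or if a joint passes its speed limit or range.

## Working session

There is one attempt and no reset: what is moved stays moved. The work goes in short steps, Python scripts to look and compute and a tool call to move; the robot and the scene stay as the last step left them, time stands still between calls to the robot, and variables do not carry over. Pictures are saved under pics/ and viewed, at most 10 in all, crops included, and the job is handed in when it is done.

Besides the shell and the picture viewer there is one more tool, called after "Emit:" as name(argument=value, ...) on one line, values as JSON. jog_arm: Moves the arm, as the interface text tells. Its arguments: {"type":"object","properties":{"series":{"type":"array","items":{"type":"object","properties":{"tx":{"type":"number"},"ty":{"type":"number"},"tz":{"type":"number"},"ax":{"type":"number"},"ay":{"type":"number"},"az":{"type":"number"},"hand":{"type":"number"}}}},"force":{"type":"number"}},"required":["series"]}

```bash
mkdir -p pics; ls; cat > h.py <<'E'
import numpy as np, cv2
from workcell import ctrl
def K(c): 
    f=200/np.tan(np.radians(c['fovy'])/2); return f,c['cx'],c['cy']
def pts(name,d,c=None):
    c=c or ctrl.calibration(name); f,cx,cy=K(c)
    v,u=np.mgrid[:400,:640]; P=np.stack([(u-cx)/f*d,(v-cy)/f*d,d],-1)
    return (P-np.array(c['t']))@np.array(c['R'])
E
python3 - <<'E'
from h import *
s=ctrl.get_state();print(s)
for n in ('scene','top'):
    c=ctrl.calibration(n);print(n,c)
    im,d=ctrl.capture(n);cv2.imwrite(f'pics/{n}0.png',im[...,::-1]);np.save(f'{n}0.npy',d)
    print((d>0).mean())
E
```

```text
pics
{'time': 0.0, 'joints': array([-1.24779054e+00,  1.16473607e-01,  1.44228852e+00,  1.48789575e-05,
        1.58401432e+00, -3.77963523e-02]), 'joint_velocities': array([-1.56565182e-03,  1.04981343e-03,  8.14483331e-04,  8.22834494e-04,
        4.77935367e-05,  1.19726638e-03]), 'effort': array([ 2.07178011e-03, -7.21271682e+01, -6.22590709e+01,  7.80809624e-02,
        2.39241641e-02, -2.56479655e-05]), 'eef_pos': array([ 0.2382203 , -0.63133212,  0.21789909]), 'ee_rot': array([-5.86947042e-04,  9.83771621e-01,  1.79424209e-01, -7.67582861e-05]), 'contact_force': array([-0.80306633,  0.2085344 ,  1.01310204]), 'wrist_torque': array([-0.02519264, -0.02667428, -0.05716576]), 'gripper_force': 0.0, 'grip_width': 0.0931615372011188}
scene {'fovy': 55.573234364819214, 'cx': 317.9824157423565, 'cy': 200.14750245112543, 'R': array([[-0.56237321, -0.82684111,  0.00837573],
       [-0.41674314,  0.27466863, -0.86653465],
       [ 0.71418592, -0.4908064 , -0.49904664]]), 't': array([0.31322066, 0.2977933 , 0.83071028])}
0.99600390625
top {'fovy': 46.13583954694492, 'cx': 325.51338441313635, 'cy': 195.29013396083107, 'R': array([[ 0.01347922, -0.9999046 , -0.00301669],
       [-0.99448289, -0.01309213, -0.1040787 ],
       [ 0.10402927,  0.00440294, -0.99456449]]), 't': array([0.00332165, 0.5520789 , 1.48124257])}
0.9960390625
```

View pics/top0.png

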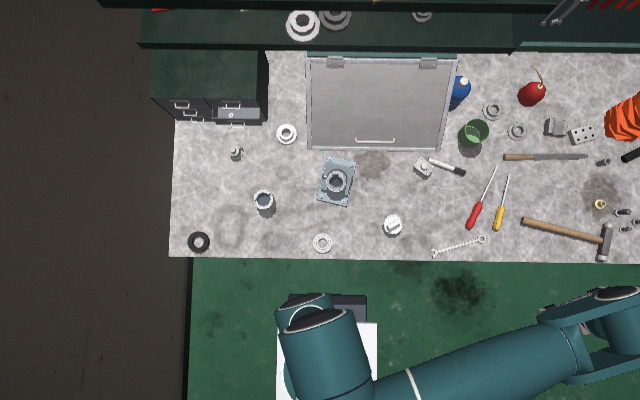

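View pics/scene0.png

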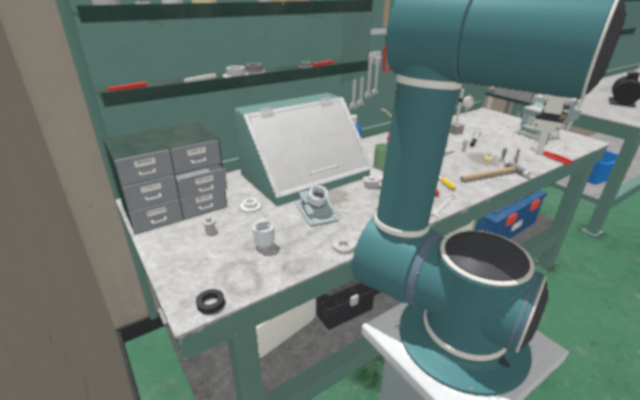

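The top view shows the stage at (264,202), the ring at (337,180) and the cap at (393,225). The bearing is at (323,243), part_3 at (236,153) and part_6 at (423,168). The scene view agrees.

```bash
python3 - <<'E'
from h import *
P=pts('top',np.load('top0.npy'))
for n,(u,v) in dict(stage=(264,202),ring=(337,180),cap=(393,225)).items():
    Q=P[v-25:v+25,u-22:u+22].reshape(-1,3)
    print(n,'ground',np.median(Q[:,2]), 'max',Q[:,2].max())
    lo=.03 
    q=Q[Q[:,2]>lo]
    print(len(q),q.min(0).round(3),q.max(0).round(3),((q.min(0)+q.max(0))/2).round(3))
im,d=ctrl.capture('wrist');cv2.imwrite('pics/w0.png',im[...,::-1])
c=ctrl.calibration('wrist');print(c)
s=ctrl.get_state()
from scipy.spatial.transform import Rotation as R
q=s['ee_rot'];M=R.from_quat([*q[1:],q[0]]).as_matrix()
Rc=np.array(c['R']);pc=-Rc.T@np.array(c['t'])
print('cam pos in tool',M.T@(pc-s['eef_pos']),'\ncam axes in tool\n',(M.T@Rc.T).round(4))
print(M.round(3))
E
```

```text
stage ground -0.0007543513825977685 max 1.530660929097034
335 [0.395 0.004 0.032] [0.563 0.237 1.531] [0.479 0.121 0.781]
ring ground 0.008306527623277115 max 1.530660929097034
755 [ 0.395 -0.075  0.03 ] [0.655 0.026 1.531] [ 0.525 -0.025  0.78 ]
cap ground -0.0008622435535597683 max 1.530660929097034
277 [ 0.395 -0.235  0.03 ] [0.491 0.004 1.531] [ 0.443 -0.115  0.78 ]
{'fovy': 67.20214027749499, 'cx': 315.7072341000685, 'cy': 201.14769163687308, 'R': array([[ 3.54445163e-01, -9.35076689e-01,  4.60110844e-04],
       [-8.96349627e-01, -3.39625265e-01,  2.84977239e-01],
       [-2.66319308e-01, -1.01421224e-01, -9.58534173e-01]]), 't': array([-0.67483514, -0.0339144 ,  0.39156248])}
cam pos in tool [ 0.08014688 -0.00045694 -0.16721569] 
cam axes in tool
 [[ 0.0015 -0.9585 -0.285 ]
 [ 1.      0.0011  0.0017]
 [-0.0014 -0.285   0.9585]]
[[ 0.936  0.353 -0.   ]
 [ 0.353 -0.936  0.001]
 [-0.    -0.001 -1.   ]]
```

```bash
python3 - <<'E'
from h import *
P=pts('top',np.load('top0.npy'))
for n,(u,v) in dict(stage=(264,202),ring=(337,180),cap=(393,225),bearing=(323,243),p3=(236,153),p6=(423,168)).items():
    Q=P[v-20:v+20,u-18:u+18].reshape(-1,3)
    q=Q[(Q[:,2]>.008)&(Q[:,2]<.3)]
    zt=np.percentile(q[:,2],98); t=q[q[:,2]>zt-.012]
    print(n,len(q),q.min(0).round(3),q.max(0).round(3),'top',zt.round(3),((t.min(0)+t.max(0))/2).round(3))
E
```

```text
stage 343 [0.475 0.154 0.008] [0.582 0.262 0.078] top 0.075 [0.532 0.207 0.071]
ring 1019 [ 0.541 -0.081  0.008] [0.671 0.032 0.101] top 0.094 [ 0.593 -0.02   0.091]
cap 298 [ 0.434 -0.238  0.008] [ 0.5   -0.164  0.074] top 0.071 [ 0.462 -0.203  0.067]
bearing 180 [ 0.37  -0.009  0.008] [0.428 0.061 0.021] top 0.019 [0.399 0.026 0.014]
p3 128 [0.643 0.287 0.008] [0.718 0.329 0.054] top 0.051 [0.695 0.312 0.047]
p6 429 [ 0.589 -0.363  0.008] [ 0.707 -0.242  0.057] top 0.055 [ 0.676 -0.298  0.05 ]
```

```bash
cat >> h.py <<'E'
from scipy.spatial.transform import Rotation as R
def tool():
    s=ctrl.get_state();q=s['ee_rot'];return s,np.array(s['eef_pos']),R.from_quat([*q[1:],q[0]]).as_matrix()
def down(yaw,A=np.eye(3)):
    "tool z = -A z, tool x at yaw (deg) in frame A"
    a=np.radians(yaw);x=np.array([np.cos(a),np.sin(a),0]);z=np.array([0,0,-1.]);return A@np.stack([x,np.cross(z,x),z],1)
def go(p,T):
    s,p0,M=tool();dp=M.T@(np.asarray(p)-p0);rv=R.from_matrix(M.T@T).as_rotvec(degrees=True)
    print('t',s['time'],'shift frac',(dp/.2).round(3),'turn frac',(rv/30).round(3),'rows',max(np.linalg.norm(dp)/.0417,np.linalg.norm(rv)/7.16).round(1))
E
python3 - <<'E'
from h import *
go([.45,-.22,.22],down(60))
go([.46,-.2,.22],down(20))
E
```

```text
t 0.15 shift frac [ 1.717 -1.551 -0.008] turn frac [-2.000e-03 -1.000e-03 -1.311e+00] rows 11.1
t 0.15 shift frac [ 1.799 -1.627 -0.008] turn frac [-0.002  0.     0.022] rows 11.6
```

Emit:
jog_arm(series=[{"tx": 0.15, "ty": -0.14, "az": -0.2}, {"tx": 0.3, "ty": -0.27, "az": -0.4}, {"tx": 0.45, "ty": -0.4, "az": -0.6}, {"tx": 0.6, "ty": -0.54, "az": -0.65}, {"tx": 0.75, "ty": -0.67, "az": -0.65}, {"tx": 0.86, "ty": -0.78, "az": -0.65}, {"tx": 0.86, "ty": -0.78, "az": -0.65}])

```text
invalid input at $.series[0]: expected keys tx, ty, tz, ax, ay, az, hand
```

```bash
python3 - <<'E'
from h import *
print(tool())
go([.45,-.22,.22],down(60))
E
```

```text
({'time': 0.15, 'joints': array([-1.24783785e+00,  1.16372223e-01,  1.44209730e+00, -4.46774658e-05,
        1.58401406e+00, -3.78329847e-02]), 'joint_velocities': array([-0.00094366, -0.00048645, -0.00225478,  0.00059261, -0.00016644,
       -0.0002812 ]), 'effort': array([-4.89917438e-04, -7.21760345e+01, -6.22951698e+01,  7.79999164e-02,
        2.26331782e-02, -5.28812654e-05]), 'eef_pos': array([ 0.23819363, -0.63140966,  0.2180862 ]), 'ee_rot': array([-4.37769793e-04,  9.83772722e-01,  1.79418597e-01, -8.54017748e-05]), 'contact_force': array([-0.57602085,  0.09113122,  0.44393319]), 'wrist_torque': array([-0.01518241,  0.00818128,  0.01810163]), 'gripper_force': 0.0, 'grip_width': 0.09308622417909856}, array([ 0.23819363, -0.63140966,  0.2180862 ]), array([[ 9.35617920e-01,  3.53014168e-01, -3.25119957e-04],
       [ 3.53014317e-01, -9.35617551e-01,  8.30686628e-04],
       [-1.09437891e-05, -8.91977294e-04, -9.99999602e-01]]))
t 0.15 shift frac [ 1.717 -1.551 -0.008] turn frac [-2.000e-03 -1.000e-03 -1.311e+00] rows 11.1
```

Emit:
jog_arm(series=[{"tx": 0.86, "ty": -0.78, "tz": 0, "ax": 0, "ay": 0, "az": -0.65, "hand": -1}, {"tx": 0.86, "ty": -0.78, "tz": 0, "ax": 0, "ay": 0, "az": -0.65, "hand": -1}, {"tx": 0.86, "ty": -0.78, "tz": 0, "ax": 0, "ay": 0, "az": -0.65, "hand": -1}, {"tx": 0.86, "ty": -0.78, "tz": 0, "ax": 0, "ay": 0, "az": -0.65, "hand": -1}, {"tx": 0.86, "ty": -0.78, "tz": 0, "ax": 0, "ay": 0, "az": -0.65, "hand": -1}, {"tx": 0.86, "ty": -0.78, "tz": 0, "ax": 0, "ay": 0, "az": -0.65, "hand": -1}])

```text
time: 0.65
eef_pos: [0.3453, -0.4218, 0.2187]
ee_rot: [-0.0, 0.939, 0.344, 0.0]
contact_force: [0.4, 0.4, 0.5]
grip_width: 0.0927
gripper_force: 0.0
```

```bash
python3 - <<'E'
from h import *
print(tool()[1:])
go([.45,-.22,.22],down(60))
E
```

```text
(array([ 0.34525043, -0.42180316,  0.21873611]), array([[ 7.63345437e-01,  6.45990302e-01,  5.22439037e-04],
       [ 6.45990274e-01, -7.63345601e-01,  2.44402540e-04],
       [ 5.56683211e-04,  1.50926972e-04, -9.99999834e-01]]))
t 0.65 shift frac [ 1.052 -0.432 -0.006] turn frac [ 0.    -0.001 -0.659] rows 5.5
```

Emit:
jog_arm(series=[{"tx": 1.0, "ty": -0.43, "tz": 0, "ax": 0, "ay": 0, "az": -0.66, "hand": -1}, {"tx": 1.0, "ty": -0.43, "tz": 0, "ax": 0, "ay": 0, "az": -0.66, "hand": -1}, {"tx": 1.0, "ty": -0.43, "tz": 0, "ax": 0, "ay": 0, "az": -0.66, "hand": -1}, {"tx": 1.0, "ty": -0.43, "tz": 0, "ax": 0, "ay": 0, "az": -0.66, "hand": -1}, {"tx": 1.0, "ty": -0.43, "tz": 0, "ax": 0, "ay": 0, "az": -0.66, "hand": -1}, {"tx": 1.0, "ty": -0.43, "tz": 0, "ax": 0, "ay": 0, "az": -0.66, "hand": -1}, {"tx": 1.0, "ty": -0.43, "tz": 0, "ax": 0, "ay": 0, "az": -0.66, "hand": -1}])

```text
time: 1.23
eef_pos: [0.4424, -0.228, 0.2187]
ee_rot: [-0.0, 0.865, 0.501, 0.0]
contact_force: [1.0, -0.5, 0.8]
grip_width: 0.0927
gripper_force: 0.0
```

```bash
cat >> h.py <<'E'
def shot(tag):
    c=ctrl.calibration('wrist');im,d=ctrl.capture('wrist')
    cv2.imwrite(f'pics/{tag}.png',im[...,::-1]);np.savez(tag,im=im,d=d,R=c['R'],t=c['t'],fovy=c['fovy'],cx=c['cx'],cy=c['cy'])
    return im,d,c
E
python3 - <<'E'
from h import *
im,d,c=shot('wcap');P=pts('wrist',d,c)
# ring plane: also see what heights present
m=(P[...,2]>.008)&(P[...,2]<.15)&(d>0)
n,l,st,ce=cv2.connectedComponentsWithStats(m.astype(np.uint8))
for i in range(1,n):
    if st[i,4]>150:
        q=P[l==i];print(st[i],q.min(0).round(4),q.max(0).round(4))
print(tool()[1])
B=[-.11,.115,.22]
go([.593,-.1,.25],down(90))
E
```

```text
[ 140    0   60   35 1263] [ 0.3714 -0.0123  0.0081] [0.43   0.0342 0.0172]
[  495     0   145   168 18804] [ 0.6979 -0.3535  0.008 ] [ 0.7583 -0.1544  0.1026]
[ 476  123   52  123 3340] [ 0.6235 -0.4454  0.008 ] [ 0.6862 -0.2724  0.0427]
[ 296  129   52   52 2172] [ 0.4345 -0.2342  0.025 ] [ 0.4941 -0.1741  0.0726]
[   0  132   42  148 4241] [-0.0166 -0.1367  0.008 ] [0.1374 0.012  0.0191]
[ 581  181   59   73 3098] [ 0.7211 -0.484   0.008 ] [ 0.7855 -0.4203  0.0831]
[424 340  18  16 192] [ 0.4539 -0.5513  0.0083] [ 0.4734 -0.5323  0.0244]
[ 0.44175136 -0.22945524  0.218576  ]
t 1.2833 shift frac [ 0.938  0.333 -0.157] turn frac [-0.     0.    -0.996] rows 4.8
```

View pics/wcap.png

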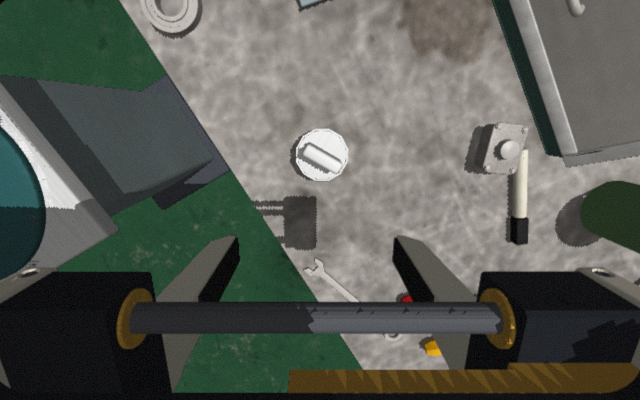

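The wrist view shows the cap with its handle at (321,156), the bearing at (170,5) and part_6 at (500,148).

```bash
python3 - <<'E'
from h import *
z=np.load('wcap.npz');c={k:z[k] for k in('R','t','fovy','cx','cy')};P=pts('wrist',z['d'],c)
w=np.zeros((400,640),bool);w[125:185,290:352]=1
q=P[w&(P[...,2]>.06)&(P[...,2]<.08)];print('handle',len(q),q.mean(0),q[:,2].max())
r=cv2.minAreaRect(q[:,:2].astype(np.float32)*1000);print(r)
a=np.linalg.svd(q[:,:2]-q[:,:2].mean(0),full_matrices=0)[2][0];print('yaw',np.degrees(np.arctan2(a[1],a[0])))
f=P[w&(P[...,2]>.03)&(P[...,2]<.042)];print('flange',cv2.minEnclosingCircle(f[:,:2].astype(np.float32)*1000),f[:,2].mean())
A=R.from_euler('y',-25,degrees=True).as_matrix()
go([.54,-.02,.2],down(90,A))
E
```

```text
handle 563 [ 0.46446284 -0.20320071  0.06954907] 0.07257760429930415
((464.2240905761719, -204.00650024414062), (14.120445251464844, 43.71771240234375), 30.433134078979492)
yaw -59.79154435749662
flange ((464.37890625, -203.97242736816406), 30.708215713500977) 0.0372887764250008
t 1.2833 shift frac [ 1.153 -0.096  0.093] turn frac [-0.814  0.218 -0.98 ] rows 5.6
```

Emit:
jog_arm(series=[{"tx": 1.0, "ty": -0.1, "tz": 0.05, "ax": -0.81, "ay": 0.22, "az": -0.98, "hand": -1}, {"tx": 1.0, "ty": -0.1, "tz": 0.05, "ax": -0.81, "ay": 0.22, "az": -0.98, "hand": -1}, {"tx": 1.0, "ty": -0.1, "tz": 0.05, "ax": -0.81, "ay": 0.22, "az": -0.98, "hand": -1}, {"tx": 1.0, "ty": -0.1, "tz": 0.05, "ax": -0.81, "ay": 0.22, "az": -0.98, "hand": -1}, {"tx": 1.0, "ty": -0.1, "tz": 0.05, "ax": -0.81, "ay": 0.22, "az": -0.98, "hand": -1}, {"tx": 1.0, "ty": -0.1, "tz": 0.05, "ax": -0.81, "ay": 0.22, "az": -0.98, "hand": -1}, {"tx": 1.0, "ty": -0.1, "tz": 0.05, "ax": -0.81, "ay": 0.22, "az": -0.98, "hand": -1}, {"tx": 1.0, "ty": -0.1, "tz": 0.05, "ax": -0.81, "ay": 0.22, "az": -0.98, "hand": -1}])

```text
time: 1.95
eef_pos: [0.5239, -0.0484, 0.2087]
ee_rot: [0.152, 0.692, 0.689, 0.152]
contact_force: [-0.4, 0.0, -0.6]
grip_width: 0.0931
gripper_force: 0.0
```

```bash
python3 - <<'E'
from h import *
im,d,c=shot('wring');P=pts('wrist',d,c)
print(tool()[1:])
# crop enlarged around ring
p=np.array(c['R'])@np.array([.593,-.02,.09])+c['t'];f,cx,cy=K(c);u,v=int(p[0]/p[2]*f+cx),int(p[1]/p[2]*f+cy);print(u,v)
u0,v0=max(u-75,0),max(v-65,0);cr=im[v0:v0+130,u0:u0+150];print(u0,v0)
cv2.imwrite('pics/wringc.png',cv2.resize(cr,None,fx=4,fy=4,interpolation=cv2.INTER_CUBIC)[...,::-1])
E
```

```text
(array([ 0.52409222, -0.04865489,  0.2088599 ]), array([[ 5.96344017e-03,  9.07547533e-01,  4.19907030e-01],
       [ 9.99980786e-01, -6.12297584e-03, -9.67914190e-04],
       [ 1.69265246e-03,  4.19904733e-01, -9.07566609e-01]]))
327 164
252 99
```

View pics/wringc.png

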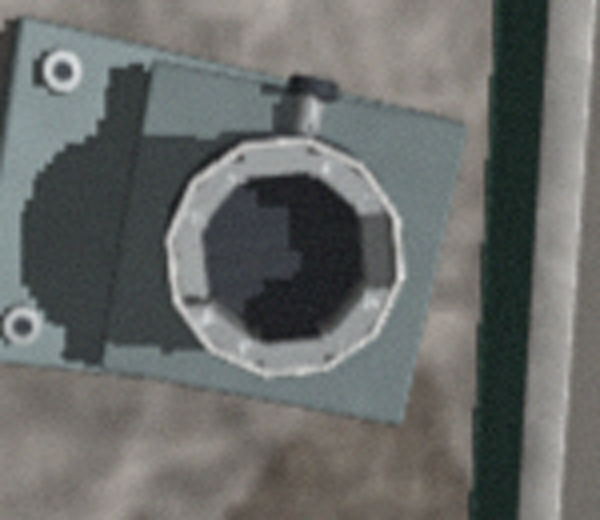

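The crop shows the ring centred at about (286,257). Dark and bright notches sit at its right (380,250) and left (195,260), and these look like the slots. The plate is yawed about 13°.

```bash
python3 - <<'E'
from h import *
z=np.load('wring.npz');c={k:z[k] for k in('R','t','fovy','cx','cy')};d=z['d'];P=pts('wrist',d,c)
w=np.zeros((400,640),bool);w[110:215,270:372]=1
Q=P[w&(d>0)]
# iterative plane fit of rim: start from nominal
n=np.array([-.41,.09,.906]);n/=np.linalg.norm(n)
C=np.array([.593,-.02,.09])
h=(Q-C)@n
hist,e=np.histogram(h,np.arange(-.08,.03,.002));print([(round(e[i]*1000),int(hist[i])) for i in range(len(hist)) if hist[i]>40])
# plate: biggest cluster near rim-42
rim=np.percentile(h,99)
for lvl,name in ((rim-.042,'plate'),(rim,'rim')):
    tol=.006
    m=abs(h-lvl)<tol
    if name=='rim': m&=np.linalg.norm(Q-C,axis=1)<.045
    for k in range(6):
        q=Q[m];c0=q.mean(0);nn=np.linalg.svd(q-c0,full_matrices=0)[2][2];nn*=np.sign(nn[2])
        m=abs((Q-c0)@nn)<.002
        if name=='rim': m&=np.linalg.norm(Q-C,axis=1)<.045
    print(name,m.sum(),nn,'lean',np.degrees(np.arccos(nn[2])),'yaw',np.degrees(np.arctan2(-nn[1],-nn[0])),c0)
    if name=='plate': pn,pc=nn,c0
    else: rc=c0
print('rim height over plate',(rc-pc)@pn)
E
```

```text
[(-80, 93), (-78, 87), (-76, 103), (-74, 74), (-72, 62), (-64, 84), (-62, 329), (-60, 308), (-58, 223), (-56, 114), (-46, 257), (-44, 2515), (-42, 414), (-36, 136), (-34, 54), (-30, 63), (-28, 1037), (-26, 197), (-14, 198), (-12, 51), (-4, 111), (-2, 904), (0, 106)]
plate 3140 [-0.4138176   0.09242232  0.90565618] lean 25.088195279759056 yaw -12.58986238175964 [ 0.60559871 -0.02052669  0.04849301]
rim 1106 [-0.41158309  0.09294916  0.90661999] lean 24.957639511828873 yaw -12.725817991967862 [ 0.58930657 -0.01894471  0.08713445]
rim height over plate 0.04188404620206384
```

```bash
cat >> h.py <<'E'
MY=-12.65
A=R.from_euler('ZY',[MY,-25],degrees=True).as_matrix()   # columns: mouth x,y,z
E
python3 - <<'E'
from h import *
z=np.load('wring.npz');c={k:z[k] for k in('R','t','fovy','cx','cy')};d=z['d'];P=pts('wrist',d,c)
w=np.zeros((400,640),bool);w[110:215,270:372]=1
Q=P[w&(d>0)]
C=np.array([.5893,-.0189,.0871]);L=(Q-C)@A*1000
print(A.round(3))
r=L[abs(L[:,2])<2.5];r=r[np.hypot(r[:,0],r[:,1])<45]
cc,rad=cv2.minEnclosingCircle(r[:,:2].astype(np.float32));print('circle',cc,rad,'z',np.median(r[:,2]))
cc=np.array(cc)
print('extents',r.min(0),r.max(0))
L[:,:2]-=cc
rho=np.hypot(L[:,0],L[:,1]);th=np.degrees(np.arctan2(L[:,1],L[:,0]))
# inner edge radius
s=L[(L[:,2]<-9)&(L[:,2]>-16)&(rho<30)]
for side in(1,-1):
    t=s[np.sign(s[:,0])==side];print('floor',side,len(t),t.min(0).round(1),t.max(0).round(1),t.mean(0).round(2))
    ro=np.hypot(t[:,0],t[:,1]);tt=t[ro>21.8]
    if len(tt): print(' y at rho>21.8',len(tt),tt.min(0).round(1),tt.max(0).round(1))
print('C',C+A@np.array([*cc/1000,0]))
# rim gaps: in annulus 22.5-25, by angle, median depth
for a in range(-180,180,6):
    m=(rho>22.3)&(rho<25)&(abs((th-a+180)%360-180)<3)
    print(a,m.sum(),np.median(L[m,2]).round(1) if m.sum() else None,end=' | ')
E
```

```text
[[ 0.884  0.219 -0.412]
 [-0.198  0.976  0.093]
 [ 0.423 -0.     0.906]]
circle (-0.037867363542318344, -0.45742714405059814) 30.824899673461914 z 0.016810536954527628
extents [-30.44102537 -31.27846566  -2.44856006] [30.78258241 30.32516427  2.28339089]
floor 1 148 [  1.8 -16.8 -16. ] [28.8 22.4 -9.7] [ 22.51   4.19 -11.83]
 y at rho>21.8 138 [  1.8 -16.8 -15.8] [28.8 22.4 -9.7]
floor -1 126 [-28.2 -22.1 -15.6] [-2.3  4.1 -9.2] [-22.06  -8.43 -11.79]
 y at rho>21.8 115 [-28.2 -22.1 -15.6] [-4.4  1.7 -9.2]
C [ 0.58916634 -0.01933881  0.087084  ]
-180 7 -11.6 | -174 8 -11.6 | -168 7 -11.5 | -162 6 -11.8 | -156 6 -11.6 | -150 7 -12.3 | -144 8 -11.7 | -138 10 -0.2 | -132 7 0.3 | -126 6 -0.5 | -120 6 -0.0 | -114 7 -0.7 | -108 6 0.1 | -102 10 -0.3 | -96 6 0.4 | -90 10 -1.3 | -84 10 -13.5 | -78 8 -12.9 | -72 10 -0.6 | -66 9 -0.1 | -60 12 -12.6 | -54 11 -1.1 | -48 10 -1.1 | -42 8 -0.9 | -36 9 -0.5 | -30 6 0.1 | -24 6 -0.4 | -18 8 0.1 | -12 8 -0.3 | -6 12 -11.3 | 0 7 -11.8 | 6 5 -11.3 | 12 4 -11.7 | 18 5 -11.5 | 24 7 -12.0 | 30 6 -10.8 | 36 7 -12.3 | 42 6 -0.3 | 48 6 0.4 | 54 8 -0.1 | 60 6 -0.2 | 66 7 -0.3 | 72 6 0.2 | 78 9 -0.8 | 84 7 -0.2 | 90 6 0.5 | 96 7 -0.2 | 102 7 -0.4 | 108 8 -0.3 | 114 6 0.3 | 120 7 -0.2 | 126 6 -0.2 | 132 7 -0.2 | 138 7 0.0 | 144 5 0.6 | 150 5 -0.2 | 156 8 0.6 | 162 7 -0.1 | 168 6 -0.2 | 174 4 -5.9 |
```

```bash
python3 - <<'E'
from h import *
go([.532,.200,.2],down(90))
E
```

```text
t 2.0 shift frac [1.243 0.01  0.056] turn frac [ 0.828 -0.001 -0.012] rows 6.0
```

Emit:
jog_arm(series=[{"tx": 1.0, "ty": 0, "tz": 0.05, "ax": 0.83, "ay": 0, "az": -0.01, "hand": -1}, {"tx": 1.0, "ty": 0, "tz": 0.05, "ax": 0.83, "ay": 0, "az": -0.01, "hand": -1}, {"tx": 1.0, "ty": 0, "tz": 0.05, "ax": 0.83, "ay": 0, "az": -0.01, "hand": -1}, {"tx": 1.0, "ty": 0, "tz": 0.05, "ax": 0.83, "ay": 0, "az": -0.01, "hand": -1}, {"tx": 1.0, "ty": 0, "tz": 0.05, "ax": 0.83, "ay": 0, "az": -0.01, "hand": -1}, {"tx": 1.0, "ty": 0, "tz": 0.05, "ax": 0.83, "ay": 0, "az": -0.01, "hand": -1}, {"tx": 1.0, "ty": 0, "tz": 0.05, "ax": 0.83, "ay": 0, "az": -0.01, "hand": -1}, {"tx": 1.0, "ty": 0, "tz": 0.05, "ax": 0.83, "ay": 0, "az": -0.01, "hand": -1}])

```text
time: 2.67
eef_pos: [0.5294, 0.1517, 0.1998]
ee_rot: [-0.0, 0.707, 0.707, -0.0]
contact_force: [-1.1, 0.5, 0.6]
grip_width: 0.093
gripper_force: 0.0
```

```bash
python3 - <<'E'
from h import *
im,d,c=shot('wst');P=pts('wrist',d,c)
print(tool()[1:])
p=np.array(c['R'])@np.array([.532,.207,.072])+c['t'];f,cx,cy=K(c);u,v=int(p[0]/p[2]*f+cx),int(p[1]/p[2]*f+cy);print(u,v)
u0,v0=max(u-60,0),max(v-60,0);cr=im[v0:v0+120,u0:u0+120];print(u0,v0)
cv2.imwrite('pics/wstc.png',cv2.resize(cr,None,fx=4,fy=4,interpolation=cv2.INTER_CUBIC)[...,::-1])
w=np.zeros((400,640),bool);w[v0:v0+120,u0:u0+120]=1
Q=P[w&(d>0)];r=Q[(Q[:,2]>.066)&(Q[:,2]<.085)]*1000
print(len(r),np.median(r[:,2]),r.min(0),r.max(0))
cc,rad=cv2.minEnclosingCircle(r[:,:2].astype(np.float32));print(cc,rad)
L=Q*1000-[cc[0],cc[1],np.median(r[:,2])];rho=np.hypot(L[:,0],L[:,1]);th=np.degrees(np.arctan2(L[:,1],L[:,0]))
for a in range(-180,180,5):
    m=(rho>22.3)&(rho<25)&(abs((th-a+180)%360-180)<2.5)
    print(a,np.median(L[m,2]).round(1) if m.sum() else None,end=' | ')
# outer flats: radius max vs angle folded mod 30
m=(abs(L[:,2])<3)&(rho>26);f=th[m]%30
print('\n',[(a,np.percentile(rho[m][abs((f-a+15)%30-15)<2],97).round(2)) for a in range(0,30,3)])
E
```

```text
(array([0.52930984, 0.15135835, 0.20004452]), array([[-2.83722705e-04,  9.99999942e-01, -1.90953415e-04],
       [ 9.99999953e-01,  2.83745691e-04,  1.20354037e-04],
       [ 1.20408212e-04, -1.90919259e-04, -9.99999975e-01]]))
317 138
257 78
1329 73.0875990932224 [505.11144569 175.89992523  66.0572491 ] [565.4635821  236.46379864  75.47957553]
(535.0542602539062, 206.3433837890625) 30.739904403686523
-180 0.1 | -175 -0.1 | -170 0.4 | -165 0.4 | -160 0.1 | -155 -0.3 | -150 -0.6 | -145 -1.1 | -140 -1.1 | -135 0.3 | -130 -0.2 | -125 0.1 | -120 -0.8 | -115 0.4 | -110 -0.2 | -105 0.0 | -100 0.1 | -95 -0.5 | -90 -11.7 | -85 -11.8 | -80 -11.4 | -75 -11.3 | -70 -11.4 | -65 -11.6 | -60 -11.6 | -55 -11.6 | -50 -12.2 | -45 -12.1 | -40 0.2 | -35 0.6 | -30 -0.1 | -25 -0.2 | -20 0.4 | -15 -0.1 | -10 -0.6 | -5 -0.4 | 0 0.2 | 5 -0.7 | 10 0.2 | 15 0.3 | 20 -0.4 | 25 0.2 | 30 0.3 | 35 -0.1 | 40 -0.8 | 45 -0.1 | 50 -0.2 | 55 0.0 | 60 -0.2 | 65 -0.4 | 70 0.7 | 75 0.2 | 80 -0.2 | 85 -0.1 | 90 -11.9 | 95 -12.3 | 100 -11.8 | 105 -12.7 | 110 -11.4 | 115 -11.5 | 120 -11.6 | 125 -11.9 | 130 -11.7 | 135 -11.4 | 140 0.2 | 145 0.0 | 150 0.4 | 155 0.0 | 160 0.2 | 165 0.0 | 170 -1.0 | 175 0.0 | 
 [(0, np.float64(30.14)), (3, np.float64(30.4)), (6, np.float64(30.73)), (9, np.float64(30.72)), (12, np.float64(30.39)), (15, np.float64(30.24)), (18, np.float64(30.0)), (21, np.float64(29.87)), (24, np.float64(29.88)), (27, np.float64(30.12))]
```

View pics/wstc.png

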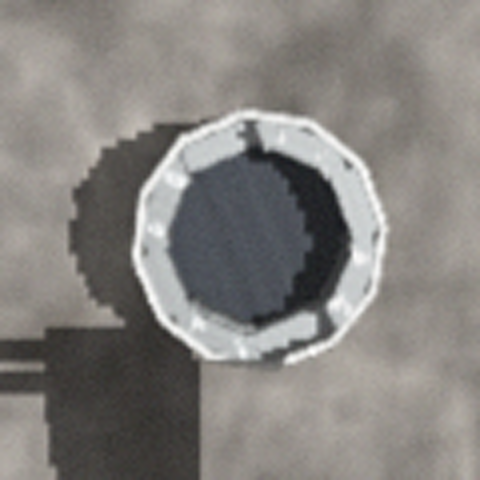

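The stage crop shows slots at the top (250,135) and the lower right (320,315), which fits the depth profile. Stage yaw is 112.5° and its centre is (0.535,0.206).

```bash
python3 - <<'E'
from h import *
go([.5351,.2063,.12],down(52.5))
E
```

```text
t 2.7167 shift frac [0.275 0.029 0.4  ] turn frac [-0.    -0.     1.251] rows 5.2
```

Emit:
jog_arm(series=[{"tx": 0.275, "ty": 0.03, "tz": 0.3, "ax": 0, "ay": 0, "az": 1.0, "hand": -1}, {"tx": 0.275, "ty": 0.03, "tz": 0.4, "ax": 0, "ay": 0, "az": 1.0, "hand": -1}, {"tx": 0.275, "ty": 0.03, "tz": 0.4, "ax": 0, "ay": 0, "az": 1.0, "hand": -1}, {"tx": 0.275, "ty": 0.03, "tz": 0.4, "ax": 0, "ay": 0, "az": 1.0, "hand": -1}, {"tx": 0.275, "ty": 0.03, "tz": 0.4, "ax": 0, "ay": 0, "az": 1.0, "hand": -1}, {"tx": 0.275, "ty": 0.03, "tz": 0.4, "ax": 0, "ay": 0, "az": 1.0, "hand": -1}])

```text
time: 3.22
eef_pos: [0.5352, 0.2068, 0.1207]
ee_rot: [-0.0, 0.865, 0.501, 0.001]
contact_force: [0.4, 0.7, -0.5]
grip_width: 0.0935
gripper_force: 0.0
```

```bash
python3 - <<'E'
from h import *
go([.5351,.2063,.036],down(52.5))
E
```

```text
t 3.2167 shift frac [-0.003  0.001  0.423] turn frac [ 0.    -0.002  0.255] rows 2.0
```

Emit:
jog_arm(series=[{"tx": 0, "ty": 0, "tz": 0.1, "ax": 0, "ay": 0, "az": 0.25, "hand": -1}, {"tx": 0, "ty": 0, "tz": 0.3, "ax": 0, "ay": 0, "az": 0.25, "hand": -1}, {"tx": 0, "ty": 0, "tz": 0.42, "ax": 0, "ay": 0, "az": 0.25, "hand": -1}, {"tx": 0, "ty": 0, "tz": 0.42, "ax": 0, "ay": 0, "az": 0.25, "hand": -1}, {"tx": 0, "ty": 0, "tz": 0.42, "ax": 0, "ay": 0, "az": 0.25, "hand": 1}, {"tx": 0, "ty": 0, "tz": 0.42, "ax": 0, "ay": 0, "az": 0.25, "hand": 1}, {"tx": 0, "ty": 0, "tz": 0.42, "ax": 0, "ay": 0, "az": 0.25, "hand": 1}, {"tx": 0, "ty": 0, "tz": 0.42, "ax": 0, "ay": 0, "az": 0.25, "hand": 1}, {"tx": 0, "ty": 0, "tz": 0.42, "ax": 0, "ay": 0, "az": 0.25, "hand": 1}, {"tx": 0, "ty": 0, "tz": 0.42, "ax": 0, "ay": 0, "az": 0.25, "hand": 1}], force=50)

```text
time: 4.05
eef_pos: [0.5353, 0.2083, 0.037]
ee_rot: [-0.0, 0.896, 0.444, 0.001]
contact_force: [-0.6, -0.3, 5.5]
grip_width: 0.0598
gripper_force: 49.9
```

```bash
python3 - <<'E'
from h import *
s,p,M=tool();print(p,s['grip_width'],s['gripper_force'],s['contact_force'])
Rm=np.array([.58917,-.01934,.08708])
# TCP is 36mm above stage origin -> at spigot 40 mm above mouth
go(p+[0,0,.12],M)
go(Rm+A@[0,0,.036+.06],down(135.5,A))
E
```

```text
[0.53526612 0.20826799 0.03702268] 0.059776820803430684 49.947050486225635 [-0.64609207 -0.31235102  5.45899409]
t 4.05 shift frac [ 0.001  0.    -0.6  ] turn frac [0. 0. 0.] rows 2.9
t 4.05 shift frac [-0.825  0.72  -0.686] turn frac [-0.869 -0.163 -2.301] rows 10.3
```

Emit:
jog_arm(series=[{"tx": 0, "ty": 0, "tz": -0.1, "ax": 0, "ay": 0, "az": 0, "hand": 1}, {"tx": 0, "ty": 0, "tz": -0.3, "ax": 0, "ay": 0, "az": 0, "hand": 1}, {"tx": -0.2, "ty": 0.2, "tz": -0.6, "ax": 0, "ay": 0, "az": -0.2, "hand": 1}, {"tx": -0.4, "ty": 0.4, "tz": -0.68, "ax": 0, "ay": 0, "az": -0.4, "hand": 1}, {"tx": -0.4, "ty": 0.4, "tz": -0.68, "ax": 0, "ay": 0, "az": -0.6, "hand": 1}, {"tx": -0.4, "ty": 0.4, "tz": -0.68, "ax": 0, "ay": 0, "az": -0.8, "hand": 1}, {"tx": -0.4, "ty": 0.4, "tz": -0.68, "ax": 0, "ay": 0, "az": -1, "hand": 1}, {"tx": -0.4, "ty": 0.4, "tz": -0.68, "ax": 0, "ay": 0, "az": -1, "hand": 1}, {"tx": -0.4, "ty": 0.4, "tz": -0.68, "ax": 0, "ay": 0, "az": -1, "hand": 1}])

```text
time: 4.8
eef_pos: [0.5496, 0.096, 0.1715]
ee_rot: [-0.001, 0.752, 0.659, 0.0]
contact_force: [0.2, -0.3, -4.2]
grip_width: 0.0597
gripper_force: 49.9
```

```bash
python3 - <<'E'
from h import *
im,d,c=shot('wheld');P=pts('wrist',d,c)
s,p,M=tool();print(p,s['contact_force'])
T=(P-p)@M*1000
m=(d>0)&(np.hypot(T[...,0],T[...,1])<42)&(abs(T[...,2]+36)<12)
print(m.sum(),np.percentile(T[m][:,2],[2,20,50,80,98]))
t=T[m];r=t[abs(t[:,2]-np.median(t[:,2]))<2.5]
print(r.min(0),r.max(0),cv2.minEnclosingCircle(r[:,:2].astype(np.float32)))
v,u=np.nonzero(m);print(u.min(),u.max(),v.min(),v.max())
cv2.imwrite('pics/wheldc.png',im[180:400,180:460,::-1])
Rm=np.array([.58917,-.01934,.08708])
go(Rm+A@[0,0,.036+.06],down(135.5,A))
E
```

```text
[0.54954009 0.09621782 0.17136381] [ 0.09425114 -0.41951217 -4.06929865]
6039 [-46.63246691 -37.10998839 -35.96428087 -29.45680951 -24.32569693]
[-13.47341756 -40.98023041 -38.44157448] [ 29.07058303  40.9230231  -33.47149051] ((9.156558990478516, -0.028604507446289062), 40.951778411865234)
223 405 217 301
t 4.85 shift frac [-0.529  0.07  -0.014] turn frac [-0.77  -0.365 -1.324] rows 6.6
```

View pics/wheldc.png

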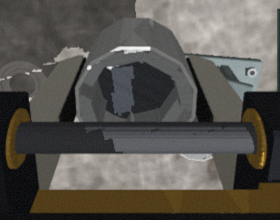

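The crop shows the stage held squarely between the pads, with its bore open and about 1.4 mm off-centre along tool -x.

Emit:
jog_arm(series=[{"tx": -0.5, "ty": 0.07, "tz": -0.1, "ax": -0.58, "ay": -0.27, "az": -1, "hand": 1}, {"tx": -0.5, "ty": 0.07, "tz": -0.1, "ax": -0.58, "ay": -0.27, "az": -1, "hand": 1}, {"tx": -0.5, "ty": 0.07, "tz": -0.1, "ax": -0.58, "ay": -0.27, "az": -1, "hand": 1}, {"tx": -0.5, "ty": 0.07, "tz": -0.1, "ax": -0.58, "ay": -0.27, "az": -1, "hand": 1}, {"tx": -0.5, "ty": 0.07, "tz": -0.1, "ax": -0.58, "ay": -0.27, "az": -1, "hand": 1}, {"tx": -0.5, "ty": 0.07, "tz": -0.1, "ax": -0.58, "ay": -0.27, "az": -1, "hand": 1}, {"tx": -0.5, "ty": 0.07, "tz": -0.1, "ax": -0.58, "ay": -0.27, "az": -1, "hand": 1}])

```text
time: 5.43
eef_pos: [0.5503, -0.0044, 0.1916]
ee_rot: [0.157, 0.547, 0.821, 0.047]
contact_force: [-0.2, -0.3, -3.0]
grip_width: 0.0597
gripper_force: 49.9
```

```bash
cat >> h.py <<'E'
Rm=np.array([.58917,-.01934,.08708])
def st(yaw,h,x0=-.0014,hh=.036):
    "go: stage origin h above mouth"
    T=down(yaw,A);go(Rm+A@[0,0,hh+h]-T@[x0,0,0],T)
def rep(x0=-.0014,hh=.036):
    s,p,M=tool();o=p+M@[x0,0,hh];L=A.T@(o-Rm);z=A.T@M
    print('origin in mouth mm',(L*1000).round(1),'toolyaw',np.degrees(np.arctan2(z[1,0],z[0,0])).round(1),'tilt',np.degrees(np.arccos(-z[2,2])).round(2),'F mouth',(A.T@s['contact_force']).round(1),'tau',(A.T@s['wrist_torque']).round(2),'w',s['grip_width'],'t',s['time'],'j6',s['joints'][5].round(2))
E
python3 - <<'E'
from h import *
rep();st(135.5,.03)
E
```

```text
origin in mouth mm [ 3.7  4.  76.3] toolyaw 125.5 tilt 6.36 F mouth [-1.4 -0.3 -2.7] tau [ 0.05  0.23 -0.02] w 0.05966586645487042 t 5.4333 j6 -0.38
t 5.4333 shift frac [-0.008 -0.023  0.234] turn frac [-0.188 -0.099 -0.328] rows 1.6
```

Emit:
jog_arm(series=[{"tx": -0.01, "ty": -0.02, "tz": 0.1, "ax": -0.19, "ay": -0.1, "az": -0.33, "hand": 1}, {"tx": -0.01, "ty": -0.02, "tz": 0.23, "ax": -0.19, "ay": -0.1, "az": -0.33, "hand": 1}, {"tx": -0.01, "ty": -0.02, "tz": 0.23, "ax": -0.19, "ay": -0.1, "az": -0.33, "hand": 1}, {"tx": -0.01, "ty": -0.02, "tz": 0.23, "ax": -0.19, "ay": -0.1, "az": -0.33, "hand": 1}])

```text
time: 5.77
eef_pos: [0.5617, -0.0126, 0.1466]
ee_rot: [0.207, 0.467, 0.858, 0.059]
contact_force: [0.3, -1.0, -2.3]
grip_width: 0.0595
gripper_force: 49.9
```

```bash
python3 - <<'E'
from h import *
rep();st(135.5,-.018)
E
```

```text
origin in mouth mm [ 0.5 -0.4 29.9] toolyaw 135.5 tilt 0.15 F mouth [-0.5 -1.  -2.3] tau [0.02 0.29 0.01] w 0.05952892218271321 t 5.7667 j6 -0.57
t 5.7667 shift frac [ 0.003 -0.     0.239] turn frac [-0.004 -0.003  0.   ] rows 1.1
```

Emit:
jog_arm(series=[{"tx": 0, "ty": 0, "tz": 0.08, "ax": 0, "ay": 0, "az": 0, "hand": 1}, {"tx": 0, "ty": 0, "tz": 0.13, "ax": 0, "ay": 0, "az": 0, "hand": 1}, {"tx": 0, "ty": 0, "tz": 0.16, "ax": 0, "ay": 0, "az": 0, "hand": 1}, {"tx": 0, "ty": 0, "tz": 0.19, "ax": 0, "ay": 0, "az": 0, "hand": 1}, {"tx": 0, "ty": 0, "tz": 0.21, "ax": 0, "ay": 0, "az": 0, "hand": 1}, {"tx": 0, "ty": 0, "tz": 0.23, "ax": 0, "ay": 0, "az": 0, "hand": 1}, {"tx": 0, "ty": 0, "tz": 0.23, "ax": 0, "ay": 0, "az": 0, "hand": 1}])

```text
time: 6.35
eef_pos: [0.5813, -0.0169, 0.1055]
ee_rot: [0.208, 0.465, 0.858, 0.059]
contact_force: [-1.4, 2.2, -5.4]
grip_width: 0.0598
gripper_force: 50.0
```

```bash
python3 - <<'E'
from h import *
rep();st(135.5,-.018)
E
```

```text
origin in mouth mm [  1.4  -0.3 -15.8] toolyaw 135.7 tilt 0.05 F mouth [-3.9  1.8 -4.1] tau [ 0.38  0.96 -0.02] w 0.05976763056341611 t 6.35 j6 -0.57
t 6.35 shift frac [ 0.006 -0.004  0.011] turn frac [0.002 0.    0.008] rows 0.1
```

Emit:
jog_arm(series=[{"tx": 0.004, "ty": -0.003, "tz": 0.012, "ax": 0, "ay": 0, "az": 0, "hand": 1}, {"tx": 0.004, "ty": -0.003, "tz": 0.014, "ax": 0, "ay": 0, "az": 0, "hand": 1}, {"tx": 0.004, "ty": -0.003, "tz": 0.014, "ax": 0, "ay": 0, "az": 0, "hand": 1}])

```text
time: 6.6
eef_pos: [0.582, -0.017, 0.1034]
ee_rot: [0.21, 0.465, 0.858, 0.06]
contact_force: [0.7, 0.7, -4.2]
grip_width: 0.0598
gripper_force: 50.0
```

```bash
python3 - <<'E'
from h import *
rep()
E
```

```text
origin in mouth mm [  1.2  -0.3 -18.1] toolyaw 135.8 tilt 0.19 F mouth [-1.3  0.8 -4.1] tau [ 0.12  0.55 -0.  ] w 0.05975361201365959 t 6.6 j6 -0.57
```

Emit:
jog_arm(series=[{"tx": 0, "ty": 0.001, "tz": 0.003, "ax": 0, "ay": 0, "az": 0.2, "hand": 1}, {"tx": 0, "ty": 0.002, "tz": 0.003, "ax": 0, "ay": 0, "az": 0.4, "hand": 1}, {"tx": 0, "ty": 0.002, "tz": 0.003, "ax": 0, "ay": 0, "az": 0.6, "hand": 1}, {"tx": 0, "ty": 0.003, "tz": 0.003, "ax": 0, "ay": 0, "az": 0.8, "hand": 1}, {"tx": -0.001, "ty": 0.004, "tz": 0.003, "ax": 0, "ay": 0, "az": 1.0, "hand": 1}, {"tx": -0.001, "ty": 0.004, "tz": 0.003, "ax": 0, "ay": 0, "az": 1.0, "hand": 1}])

```text
time: 7.1
eef_pos: [0.583, -0.0169, 0.1033]
ee_rot: [0.187, 0.673, 0.707, 0.112]
contact_force: [-1.3, -0.3, -3.0]
grip_width: 0.0593
gripper_force: 50.0
```

```bash
python3 - <<'E'
from h import *
rep()
E
```

```text
origin in mouth mm [  1.4  -0.3 -18.5] toolyaw 105.5 tilt 0.2 F mouth [-2.4 -0.5 -2.2] tau [-0.1   0.56  0.02] w 0.05929088036034413 t 7.1 j6 -0.04
```

Emit:
jog_arm(series=[{"tx": 0, "ty": 0.001, "tz": 0.002, "ax": 0, "ay": 0, "az": 0.2, "hand": 1}, {"tx": 0, "ty": 0.002, "tz": 0.002, "ax": 0, "ay": 0, "az": 0.4, "hand": 1}, {"tx": 0, "ty": 0.002, "tz": 0.002, "ax": 0, "ay": 0, "az": 0.6, "hand": 1}, {"tx": 0, "ty": 0.003, "tz": 0.002, "ax": 0, "ay": 0, "az": 0.8, "hand": 1}, {"tx": -0.001, "ty": 0.004, "tz": 0.002, "ax": 0, "ay": 0, "az": 1.0, "hand": 1}, {"tx": -0.001, "ty": 0.004, "tz": 0.002, "ax": 0, "ay": 0, "az": 1.0, "hand": 1}])

```text
time: 7.6
eef_pos: [0.5837, -0.017, 0.1033]
ee_rot: [0.152, 0.832, 0.51, 0.157]
contact_force: [-3.9, -0.1, -0.2]
grip_width: 0.0599
gripper_force: 50.0
```

```bash
python3 - <<'E'
from h import *
rep()
E
```

```text
origin in mouth mm [  1.4  -0.3 -18.8] toolyaw 75.7 tilt 0.18 F mouth [-3.5 -1.   1.4] tau [-0.02  1.   -0.09] w 0.05993566615602954 t 7.6 j6 0.48
```

Emit:
jog_arm(series=[{"tx": 0, "ty": 0.001, "tz": 0.002, "ax": 0, "ay": 0, "az": 0.2, "hand": 1}, {"tx": 0, "ty": 0.002, "tz": 0.002, "ax": 0, "ay": 0, "az": 0.4, "hand": 1}, {"tx": 0, "ty": 0.002, "tz": 0.002, "ax": 0, "ay": 0, "az": 0.6, "hand": 1}, {"tx": 0, "ty": 0.003, "tz": 0.002, "ax": 0, "ay": 0, "az": 0.8, "hand": 1}, {"tx": -0.001, "ty": 0.004, "tz": 0.002, "ax": 0, "ay": 0, "az": 0.97, "hand": 1}, {"tx": -0.001, "ty": 0.004, "tz": 0.002, "ax": 0, "ay": 0, "az": 0.97, "hand": 1}])

```text
time: 8.1
eef_pos: [0.5842, -0.0176, 0.1027]
ee_rot: [0.108, 0.933, 0.287, 0.189]
contact_force: [-3.6, -0.7, -3.8]
grip_width: 0.0597
gripper_force: 50.0
```

```bash
python3 - <<'E'
from h import *
rep()
E
```

```text
origin in mouth mm [  1.   -0.4 -19.6] toolyaw 46.8 tilt 0.14 F mouth [-4.6 -1.5 -2. ] tau [-0.2   1.15 -0.02] w 0.05965854942344368 t 8.1 j6 0.98
```

Emit:
jog_arm(series=[{"tx": 0, "ty": 0, "tz": 0.008, "ax": 0, "ay": 0, "az": 0.04, "hand": 1}, {"tx": 0, "ty": 0, "tz": 0.014, "ax": 0, "ay": 0, "az": 0.04, "hand": 1}, {"tx": 0, "ty": 0, "tz": 0.018, "ax": 0, "ay": 0, "az": 0.04, "hand": 1}, {"tx": 0, "ty": 0, "tz": 0.018, "ax": 0, "ay": 0, "az": 0.04, "hand": 1}])

```text
time: 8.43
eef_pos: [0.5855, -0.0179, 0.0999]
ee_rot: [0.106, 0.935, 0.279, 0.19]
contact_force: [-16.0, 0.7, 5.9]
grip_width: 0.0594
gripper_force: 50.0
```

```bash
python3 - <<'E'
from h import *
rep()
E
```

```text
origin in mouth mm [  1.   -0.4 -22.7] toolyaw 45.9 tilt 0.11 F mouth [-11.8  -2.8  12. ] tau [-0.1   2.42  0.02] w 0.05940238290628489 t 8.4333 j6 1.0
```

Emit:
jog_arm(series=[{"tx": 0, "ty": 0, "tz": -0.006, "ax": 0, "ay": 0, "az": 0, "hand": -1}, {"tx": 0, "ty": 0, "tz": -0.006, "ax": 0, "ay": 0, "az": 0, "hand": -1}, {"tx": 0, "ty": 0, "tz": -0.006, "ax": 0, "ay": 0, "az": 0, "hand": -1}, {"tx": 0, "ty": 0, "tz": -0.006, "ax": 0, "ay": 0, "az": 0, "hand": -1}, {"tx": 0, "ty": 0, "tz": -0.1, "ax": 0, "ay": 0, "az": 0, "hand": -1}, {"tx": 0, "ty": 0, "tz": -0.3, "ax": 0, "ay": 0, "az": 0, "hand": -1}, {"tx": 0, "ty": 0, "tz": -0.55, "ax": 0, "ay": 0, "az": 0, "hand": -1}, {"tx": 0, "ty": 0, "tz": -0.75, "ax": 0, "ay": 0, "az": 0, "hand": -1}, {"tx": 0, "ty": 0, "tz": -0.75, "ax": 0, "ay": 0, "az": 0, "hand": -1}, {"tx": 0, "ty": 0, "tz": -0.75, "ax": 0, "ay": 0, "az": 0, "hand": -1}])

```text
time: 9.27
eef_pos: [0.5241, -0.0038, 0.2394]
ee_rot: [0.107, 0.935, 0.277, 0.193]
contact_force: [0.2, -0.2, 0.3]
grip_width: 0.0926
gripper_force: 0.0
```

```bash
python3 - <<'E'
from h import *
im,d,c=shot('wlock');P=pts('wrist',d,c)
L=(P-Rm)@A*1000
m=(d>0)&(np.hypot(L[...,0],L[...,1])<40)&(L[...,2]>40)&(L[...,2]<60)
r=L[m];zt=np.median(r[:,2]);r=r[abs(r[:,2]-zt)<3]
cc,rad=cv2.minEnclosingCircle(r[:,:2].astype(np.float32));print('top',zt,cc,rad)
nn=np.linalg.svd(r-r.mean(0),full_matrices=0)[2][2];print('tilt deg',np.degrees(np.arccos(abs(nn[2]))))
Q=L[d>0]-[cc[0],cc[1],zt];rho=np.hypot(Q[:,0],Q[:,1]);th=np.degrees(np.arctan2(Q[:,1],Q[:,0]))
for a in range(-180,180,5):
    k=(rho>22.3)&(rho<25)&(abs((th-a+180)%360-180)<2.5)
    print(a,np.median(Q[k,2]).round(0) if k.sum() else None,end=' | ')
print()
# cap grasp: tool y = cap y; cap x yaw -59.6 
for y in (30.4-90,120.4): go([.4643,-.2040,.2],down(y))
rep()
E
```

```text
top 49.87335987871562 (0.9396072626113892, 0.12030725926160812) 30.98161506652832
tilt deg 0.031091809307948214
-180 -0.0 | -175 -0.0 | -170 -13.0 | -165 -0.0 | -160 -12.0 | -155 -1.0 | -150 -0.0 | -145 -14.0 | -140 0.0 | -135 -3.0 | -130 -1.0 | -125 -1.0 | -120 -0.0 | -115 -1.0 | -110 -1.0 | -105 -2.0 | -100 -10.0 | -95 -12.0 | -90 -12.0 | -85 -12.0 | -80 -12.0 | -75 -11.0 | -70 -12.0 | -65 -12.0 | -60 -12.0 | -55 -20.0 | -50 -0.0 | -45 -0.0 | -40 -0.0 | -35 0.0 | -30 -0.0 | -25 0.0 | -20 -0.0 | -15 -0.0 | -10 -0.0 | -5 0.0 | 0 0.0 | 5 -0.0 | 10 0.0 | 15 1.0 | 20 0.0 | 25 -0.0 | 30 229.0 | 35 230.0 | 40 230.0 | 45 230.0 | 50 231.0 | 55 230.0 | 60 1.0 | 65 0.0 | 70 0.0 | 75 -0.0 | 80 0.0 | 85 None | 90 -12.0 | 95 -11.0 | 100 -12.0 | 105 -12.0 | 110 -11.0 | 115 -12.0 | 120 -12.0 | 125 -11.0 | 130 -4.0 | 135 0.0 | 140 0.0 | 145 1.0 | 150 0.0 | 155 -0.0 | 160 0.0 | 165 1.0 | 170 0.0 | 175 0.0 | 
t 9.3167 shift frac [-0.844  0.627  0.133] turn frac [-0.014 -0.942  3.029] rows 13.3
t 9.3167 shift frac [-0.844  0.627  0.133] turn frac [ 0.931 -0.014 -2.864] rows 12.6
origin in mouth mm [  1.6  -0.2 127.7] toolyaw 45.6 tilt 0.33 F mouth [-0.3  0.9 -1.4] tau [-0.    0.17 -0.03] w 0.09288817682358662 t 9.3167 j6 1.01
```

Emit:
jog_arm(series=[{"tx": -0.84, "ty": 0.63, "tz": 0.13, "ax": 0.33, "ay": 0, "az": -0.97, "hand": -1}, {"tx": -0.84, "ty": 0.63, "tz": 0.13, "ax": 0.33, "ay": 0, "az": -0.97, "hand": -1}, {"tx": -0.84, "ty": 0.63, "tz": 0.13, "ax": 0.33, "ay": 0, "az": -0.97, "hand": -1}, {"tx": -0.84, "ty": 0.63, "tz": 0.13, "ax": 0.33, "ay": 0, "az": -0.97, "hand": -1}, {"tx": -0.84, "ty": 0.63, "tz": 0.13, "ax": 0.33, "ay": 0, "az": -0.97, "hand": -1}, {"tx": -0.84, "ty": 0.63, "tz": 0.13, "ax": 0.33, "ay": 0, "az": -0.97, "hand": -1}, {"tx": -0.84, "ty": 0.63, "tz": 0.13, "ax": 0.33, "ay": 0, "az": -0.97, "hand": -1}])

```text
time: 9.9
eef_pos: [0.4628, -0.2078, 0.1963]
ee_rot: [0.068, 0.842, 0.519, 0.132]
contact_force: [0.3, -0.2, -0.8]
grip_width: 0.0932
gripper_force: 0.0
```

```bash
python3 - <<'E'
from h import *
go([.4643,-.2040,.2],down(120.4));print(tool()[1])
E
```

```text
t 9.9 shift frac [ 0.023  0.003 -0.015] turn frac [ 0.593 -0.026 -1.888] rows 8.3
[ 0.46275534 -0.20778321  0.1963414 ]
```

Emit:
jog_arm(series=[{"tx": 0.02, "ty": 0, "tz": -0.01, "ax": 0.31, "ay": 0, "az": -0.98, "hand": -1}, {"tx": 0.02, "ty": 0, "tz": -0.01, "ax": 0.31, "ay": 0, "az": -0.98, "hand": -1}, {"tx": 0.02, "ty": 0, "tz": -0.01, "ax": 0.31, "ay": 0, "az": -0.98, "hand": -1}, {"tx": 0.02, "ty": 0, "tz": -0.01, "ax": 0.31, "ay": 0, "az": -0.98, "hand": -1}, {"tx": 0.02, "ty": 0, "tz": -0.01, "ax": 0.31, "ay": 0, "az": -0.98, "hand": -1}])

```text
time: 10.32
eef_pos: [0.4655, -0.2009, 0.1997]
ee_rot: [0.031, 0.684, 0.726, 0.068]
contact_force: [-1.1, 0.2, 0.3]
grip_width: 0.0929
gripper_force: 0.0
```

```bash
python3 - <<'E'
from h import *
go([.4643,-.2040,.2],down(120.4));print(tool()[1])
E
```

```text
t 10.3167 shift frac [-0.015 -0.007 -0.003] turn frac [ 0.289 -0.026 -0.899] rows 4.0
[ 0.46553011 -0.20085483  0.19971522]
```

Emit:
jog_arm(series=[{"tx": -0.015, "ty": -0.007, "tz": 0, "ax": 0.29, "ay": -0.026, "az": -0.9, "hand": -1}, {"tx": -0.015, "ty": -0.007, "tz": 0, "ax": 0.29, "ay": -0.026, "az": -0.9, "hand": -1}, {"tx": -0.015, "ty": -0.007, "tz": 0, "ax": 0.29, "ay": -0.026, "az": -0.9, "hand": -1}, {"tx": -0.015, "ty": -0.007, "tz": 0, "ax": 0.29, "ay": -0.026, "az": -0.9, "hand": -1}, {"tx": -0.015, "ty": -0.007, "tz": 0, "ax": 0.29, "ay": -0.026, "az": -0.9, "hand": -1}, {"tx": -0.015, "ty": -0.007, "tz": 0, "ax": 0.29, "ay": -0.026, "az": -0.9, "hand": -1}])

```text
time: 10.82
eef_pos: [0.4644, -0.2033, 0.2]
ee_rot: [0.001, 0.501, 0.865, 0.001]
contact_force: [0.4, -0.3, -0.3]
grip_width: 0.0926
gripper_force: 0.0
```

```bash
python3 - <<'E'
from h import *
go([.4643,-.2040,.04],down(120.4));print(tool()[1])
E
```

```text
t 10.8167 shift frac [-0.002 -0.004  0.8  ] turn frac [ 0.006  0.001 -0.018] rows 3.8
[ 0.4643599  -0.20334122  0.20000379]
```

Emit:
jog_arm(series=[{"tx": -0.002, "ty": -0.004, "tz": 0.2, "ax": 0.006, "ay": 0, "az": -0.02, "hand": -1}, {"tx": -0.002, "ty": -0.004, "tz": 0.4, "ax": 0.006, "ay": 0, "az": -0.02, "hand": -1}, {"tx": -0.002, "ty": -0.004, "tz": 0.6, "ax": 0.006, "ay": 0, "az": -0.02, "hand": -1}, {"tx": -0.002, "ty": -0.004, "tz": 0.73, "ax": 0.006, "ay": 0, "az": -0.02, "hand": -1}, {"tx": -0.002, "ty": -0.004, "tz": 0.8, "ax": 0.006, "ay": 0, "az": -0.02, "hand": -1}, {"tx": -0.002, "ty": -0.004, "tz": 0.8, "ax": 0.006, "ay": 0, "az": -0.02, "hand": 1}, {"tx": -0.002, "ty": -0.004, "tz": 0.8, "ax": 0.006, "ay": 0, "az": -0.02, "hand": 1}, {"tx": -0.002, "ty": -0.004, "tz": 0.8, "ax": 0.006, "ay": 0, "az": -0.02, "hand": 1}, {"tx": -0.002, "ty": -0.004, "tz": 0.8, "ax": 0.006, "ay": 0, "az": -0.02, "hand": 1}, {"tx": -0.002, "ty": -0.004, "tz": 0.8, "ax": 0.006, "ay": 0, "az": -0.02, "hand": 1}, {"tx": -0.002, "ty": -0.004, "tz": 0.8, "ax": 0.006, "ay": 0, "az": -0.02, "hand": 1}, {"tx": -0.002, "ty": -0.004, "tz": 0.8, "ax": 0.006, "ay": 0, "az": -0.02, "hand": 1}], force=50)

```text
time: 11.82
eef_pos: [0.4647, -0.2045, 0.0426]
ee_rot: [0.002, 0.495, 0.869, -0.001]
contact_force: [-0.3, 0.4, -0.1]
grip_width: 0.0506
gripper_force: 0.0
```

```bash
python3 - <<'E'
from h import *
s,p,M=tool();print(p,s['grip_width'],s['gripper_force'],'cap off in tool mm',(M.T@(np.array([.4643,-.204,.04])-p)*1000).round(1))
E
```

```text
[ 0.46466999 -0.20450957  0.04261336] 0.050567870352758615 0.0 cap off in tool mm [ 0.6 -0.1  2.6]
```

Emit:
jog_arm(series=[{"tx": 0, "ty": 0, "tz": 0, "ax": 0, "ay": 0, "az": 0, "hand": 1}, {"tx": 0, "ty": 0, "tz": 0, "ax": 0, "ay": 0, "az": 0, "hand": 1}, {"tx": 0, "ty": 0, "tz": 0, "ax": 0, "ay": 0, "az": 0, "hand": 1}, {"tx": 0, "ty": 0, "tz": 0, "ax": 0, "ay": 0, "az": 0, "hand": 1}, {"tx": 0, "ty": 0, "tz": 0, "ax": 0, "ay": 0, "az": 0, "hand": 1}, {"tx": 0, "ty": 0, "tz": 0, "ax": 0, "ay": 0, "az": 0, "hand": 1}, {"tx": 0, "ty": 0, "tz": 0, "ax": 0, "ay": 0, "az": 0, "hand": 1}, {"tx": 0, "ty": 0, "tz": 0, "ax": 0, "ay": 0, "az": 0, "hand": 1}])

```text
time: 12.48
eef_pos: [0.4644, -0.2044, 0.042]
ee_rot: [0.001, 0.495, 0.869, -0.001]
contact_force: [0.6, -0.3, -0.6]
grip_width: 0.0135
gripper_force: 50.0
```

```bash
python3 - <<'E'
from h import *
s,p,M=tool();print(p,s['grip_width'],s['gripper_force'],'cap off in tool mm',(M.T@(np.array([.4643,-.204,.04])-p)*1000).round(1))
E
```

```text
[ 0.46438821 -0.20439632  0.04198494] 0.01350843310963546 49.99512434005737 cap off in tool mm [0.4 0.1 2. ]
```

```bash
cat >> h.py <<'E'
Sm=Rm+A@[.00095,-.0001,.0499]
def cp(yaw,h):
    T=down(yaw,A);go(Sm+A@[0,0,.042+h]-T@[.0004,0,0],T)
def crep():
    global Rm
    Rm=Sm;rep(.0004,.042)
E
python3 - <<'E'
from h import *
cp(105,.05);crep()
E
```

```text
t 12.4833 shift frac [ 0.677  0.792 -0.873] turn frac [-0.733 -0.404  0.928] rows 6.5
origin in mouth mm [-111.5 -207.6  -94.4] toolyaw 130.5 tilt 24.88 F mouth [ 0.3 -0.1 -0.8] tau [-0.03 -0.15 -0.05] w 0.01350843310963546 t 12.4833 j6 -1.0
```

Emit:
jog_arm(series=[{"tx": 0, "ty": 0, "tz": -0.1, "ax": 0, "ay": 0, "az": 0, "hand": 1}, {"tx": 0, "ty": 0, "tz": -0.3, "ax": 0, "ay": 0, "az": 0, "hand": 1}, {"tx": 0, "ty": 0, "tz": -0.5, "ax": 0, "ay": 0, "az": 0, "hand": 1}, {"tx": 0, "ty": 0, "tz": -0.7, "ax": 0, "ay": 0, "az": 0, "hand": 1}, {"tx": 0, "ty": 0, "tz": -0.85, "ax": 0, "ay": 0, "az": 0, "hand": 1}, {"tx": 0, "ty": 0, "tz": -0.95, "ax": 0, "ay": 0, "az": 0, "hand": 1}, {"tx": 0, "ty": 0, "tz": -0.95, "ax": 0, "ay": 0, "az": 0, "hand": 1}])

```text
time: 13.07
eef_pos: [0.4651, -0.2044, 0.2367]
ee_rot: [0.004, 0.495, 0.869, -0.0]
contact_force: [-0.0, -0.4, -2.5]
grip_width: 0.0138
gripper_force: 50.0
```

```bash
python3 - <<'E'
from h import *
cp(105,.05);crep()
E
```

```text
t 13.0667 shift frac [0.682 0.788 0.1  ] turn frac [-0.725 -0.397  0.929] rows 5.2
origin in mouth mm [ -28.4 -207.5   81.7] toolyaw 130.6 tilt 24.54 F mouth [-1.  -0.4 -2.3] tau [-0.01 -0.17  0.01] w 0.013825404585714948 t 13.0667 j6 -1.0
```

Emit:
jog_arm(series=[{"tx": 0.68, "ty": 0.79, "tz": 0.05, "ax": -0.72, "ay": -0.4, "az": 0.93, "hand": 1}, {"tx": 0.68, "ty": 0.79, "tz": 0.05, "ax": -0.72, "ay": -0.4, "az": 0.93, "hand": 1}, {"tx": 0.68, "ty": 0.79, "tz": 0.05, "ax": -0.72, "ay": -0.4, "az": 0.93, "hand": 1}, {"tx": 0.68, "ty": 0.79, "tz": 0.05, "ax": -0.72, "ay": -0.4, "az": 0.93, "hand": 1}, {"tx": 0.68, "ty": 0.79, "tz": 0.05, "ax": -0.72, "ay": -0.4, "az": 0.93, "hand": 1}, {"tx": 0.68, "ty": 0.79, "tz": 0.05, "ax": -0.72, "ay": -0.4, "az": 0.93, "hand": 1}, {"tx": 0.68, "ty": 0.79, "tz": 0.05, "ax": -0.72, "ay": -0.4, "az": 0.93, "hand": 1}, {"tx": 0.68, "ty": 0.79, "tz": 0.05, "ax": -0.72, "ay": -0.4, "az": 0.93, "hand": 1}])

```text
time: 13.73
eef_pos: [0.5302, -0.0056, 0.2203]
ee_rot: [0.182, 0.676, 0.706, 0.109]
contact_force: [0.5, -0.7, -1.4]
grip_width: 0.0135
gripper_force: 50.0
```

```bash
python3 - <<'E'
from h import *
cp(105,.02);crep()
E
```

```text
t 13.7333 shift frac [-0.004 -0.002  0.172] turn frac [-0.018 -0.003  0.005] rows 0.8
origin in mouth mm [ 0.   0.9 54.4] toolyaw 105.2 tilt 0.54 F mouth [ 0.  -0.6 -1.5] tau [-0.07  0.26  0.05] w 0.0134573680251979 t 13.7333 j6 -0.04
```

Now I lower the cap to the track floor: 54 mm + 16 mm is about 70 mm, or 0.35.

Emit:
jog_arm(series=[{"tx": -0.004, "ty": -0.002, "tz": 0.1, "ax": -0.018, "ay": 0, "az": 0, "hand": 1}, {"tx": -0.004, "ty": -0.002, "tz": 0.18, "ax": -0.018, "ay": 0, "az": 0, "hand": 1}, {"tx": -0.004, "ty": -0.002, "tz": 0.24, "ax": -0.018, "ay": 0, "az": 0, "hand": 1}, {"tx": -0.004, "ty": -0.002, "tz": 0.27, "ax": -0.018, "ay": 0, "az": 0, "hand": 1}, {"tx": -0.004, "ty": -0.002, "tz": 0.3, "ax": -0.018, "ay": 0, "az": 0, "hand": 1}, {"tx": -0.004, "ty": -0.002, "tz": 0.32, "ax": -0.018, "ay": 0, "az": 0, "hand": 1}, {"tx": -0.004, "ty": -0.002, "tz": 0.34, "ax": -0.018, "ay": 0, "az": 0, "hand": 1}, {"tx": -0.004, "ty": -0.002, "tz": 0.35, "ax": -0.018, "ay": 0, "az": 0, "hand": 1}, {"tx": -0.004, "ty": -0.002, "tz": 0.35, "ax": -0.018, "ay": 0, "az": 0, "hand": 1}])

```text
time: 14.48
eef_pos: [0.5589, -0.0139, 0.1578]
ee_rot: [0.186, 0.676, 0.704, 0.113]
contact_force: [-0.2, -0.4, -2.4]
grip_width: 0.0132
gripper_force: 50.0
```

```bash
python3 - <<'E'
from h import *
cp(105,-.018);crep()
E
```

```text
t 14.4833 shift frac [ 0.005 -0.004  0.016] turn frac [ 0.004 -0.001 -0.001] rows 0.1
origin in mouth mm [  1.1  -0.7 -14.8] toolyaw 105.0 tilt 0.11 F mouth [-1.1 -0.5 -2.1] tau [-0.06  0.4   0.02] w 0.013152177224590078 t 14.4833 j6 -0.04
```

Emit:
jog_arm(series=[{"tx": 0.004, "ty": -0.004, "tz": 0.012, "ax": 0, "ay": 0, "az": 0, "hand": 1}, {"tx": 0.004, "ty": -0.004, "tz": 0.018, "ax": 0, "ay": 0, "az": 0, "hand": 1}, {"tx": 0.004, "ty": -0.004, "tz": 0.018, "ax": 0, "ay": 0, "az": 0, "hand": 1}])

```text
time: 14.73
eef_pos: [0.5597, -0.0133, 0.1543]
ee_rot: [0.186, 0.676, 0.704, 0.113]
contact_force: [-0.1, 0.3, -2.1]
grip_width: 0.0137
gripper_force: 50.0
```

```bash
python3 - <<'E'
from h import *
crep()
E
```

```text
origin in mouth mm [  0.2  -0.  -18.3] toolyaw 105.0 tilt 0.14 F mouth [-1.   0.3 -1.8] tau [-0.    0.25 -0.03] w 0.013715016630514307 t 14.7333 j6 -0.04
```

Emit:
jog_arm(series=[{"tx": 0, "ty": 0, "tz": 0.002, "ax": 0, "ay": 0, "az": 0.2, "hand": 1}, {"tx": 0, "ty": 0, "tz": 0.002, "ax": 0, "ay": 0, "az": 0.4, "hand": 1}, {"tx": 0, "ty": 0, "tz": 0.002, "ax": 0, "ay": 0, "az": 0.6, "hand": 1}, {"tx": 0, "ty": 0, "tz": 0.002, "ax": 0, "ay": 0, "az": 0.6, "hand": 1}])

```text
time: 15.07
eef_pos: [0.5599, -0.0133, 0.1542]
ee_rot: [0.166, 0.779, 0.588, 0.141]
contact_force: [0.2, -0.0, -1.6]
grip_width: 0.0138
gripper_force: 50.0
```

```bash
python3 - <<'E'
from h import *
crep()
E
```

```text
origin in mouth mm [  0.5   0.  -18.4] toolyaw 86.7 tilt 0.15 F mouth [-0.5  0.  -1.5] tau [-0.01  0.36 -0.04] w 0.013843500244592466 t 15.0667 j6 0.28
```

Turning freely in the track. I'll turn the remaining 72°, pressing lightly.

Emit:
jog_arm(series=[{"tx": 0, "ty": 0, "tz": 0.002, "ax": 0, "ay": 0, "az": 0.2, "hand": 1}, {"tx": 0, "ty": 0, "tz": 0.002, "ax": 0, "ay": 0, "az": 0.4, "hand": 1}, {"tx": 0, "ty": 0, "tz": 0.002, "ax": 0, "ay": 0, "az": 0.6, "hand": 1}, {"tx": 0, "ty": 0, "tz": 0.002, "ax": 0, "ay": 0, "az": 0.8, "hand": 1}, {"tx": 0, "ty": 0, "tz": 0.002, "ax": 0, "ay": 0, "az": 1, "hand": 1}, {"tx": 0, "ty": 0, "tz": 0.002, "ax": 0, "ay": 0, "az": 1, "hand": 1}])

```text
time: 15.57
eef_pos: [0.5601, -0.0134, 0.154]
ee_rot: [0.124, 0.904, 0.367, 0.179]
contact_force: [-1.6, 1.3, 1.4]
grip_width: 0.0136
gripper_force: 50.0
```

Emit:
jog_arm(series=[{"tx": 0, "ty": 0, "tz": 0.002, "ax": 0, "ay": 0, "az": 0.2, "hand": 1}, {"tx": 0, "ty": 0, "tz": 0.002, "ax": 0, "ay": 0, "az": 0.4, "hand": 1}, {"tx": 0, "ty": 0, "tz": 0.002, "ax": 0, "ay": 0, "az": 0.6, "hand": 1}, {"tx": 0, "ty": 0, "tz": 0.002, "ax": 0, "ay": 0, "az": 0.8, "hand": 1}, {"tx": 0, "ty": 0, "tz": 0.002, "ax": 0, "ay": 0, "az": 1, "hand": 1}, {"tx": 0, "ty": 0, "tz": 0.002, "ax": 0, "ay": 0, "az": 1, "hand": 1}])

```text
time: 16.07
eef_pos: [0.5603, -0.0134, 0.1537]
ee_rot: [0.073, 0.968, 0.122, 0.205]
contact_force: [-3.0, 0.6, 2.0]
grip_width: 0.0141
gripper_force: 50.0
```

```bash
python3 - <<'E'
from h import *
crep()
E
```

```text
origin in mouth mm [  1.   -0.2 -19. ] toolyaw 27.0 tilt 0.17 F mouth [-1.9 -0.1  3.1] tau [-0.02  0.45 -0.09] w 0.014098162453716515 t 16.0667 j6 1.32
```

Emit:
jog_arm(series=[{"tx": 0, "ty": 0, "tz": 0, "ax": 0, "ay": 0, "az": 0.2, "hand": 1}, {"tx": 0, "ty": 0, "tz": 0, "ax": 0, "ay": 0, "az": 0.4, "hand": 1}, {"tx": 0, "ty": 0, "tz": 0.006, "ax": 0, "ay": 0, "az": 0.4, "hand": 1}, {"tx": 0, "ty": 0, "tz": 0.012, "ax": 0, "ay": 0, "az": 0.4, "hand": 1}, {"tx": 0, "ty": 0, "tz": 0.018, "ax": 0, "ay": 0, "az": 0.4, "hand": 1}, {"tx": 0, "ty": 0, "tz": 0.018, "ax": 0, "ay": 0, "az": 0.4, "hand": 1}])

```text
time: 16.57
eef_pos: [0.5617, -0.0138, 0.1503]
ee_rot: [0.052, 0.976, 0.023, 0.211]
contact_force: [-5.0, 1.0, 5.0]
grip_width: 0.0134
gripper_force: 50.0
```

```bash
python3 - <<'E'
from h import *
crep()
E
```

```text
origin in mouth mm [  0.8  -0.4 -22.8] toolyaw 15.3 tilt 0.12 F mouth [-2.5 -0.1  6.7] tau [-0.13  0.96  0.  ] w 0.013380643345479911 t 16.5667 j6 1.53
```

Home at -22.8 mm. I'll release, back off along the axis, and check both parts.

Emit:
jog_arm(series=[{"tx": 0, "ty": 0, "tz": -0.004, "ax": 0, "ay": 0, "az": 0, "hand": -1}, {"tx": 0, "ty": 0, "tz": -0.004, "ax": 0, "ay": 0, "az": 0, "hand": -1}, {"tx": 0, "ty": 0, "tz": -0.004, "ax": 0, "ay": 0, "az": 0, "hand": -1}, {"tx": 0, "ty": 0, "tz": -0.004, "ax": 0, "ay": 0, "az": 0, "hand": -1}, {"tx": 0, "ty": 0, "tz": -0.05, "ax": 0, "ay": 0, "az": 0, "hand": -1}, {"tx": 0, "ty": 0, "tz": -0.15, "ax": 0, "ay": 0, "az": 0, "hand": -1}, {"tx": 0, "ty": 0, "tz": -0.35, "ax": 0, "ay": 0, "az": 0, "hand": -1}, {"tx": 0, "ty": 0, "tz": -0.5, "ax": 0, "ay": 0, "az": 0, "hand": -1}, {"tx": 0, "ty": 0, "tz": -0.6, "ax": 0, "ay": 0, "az": 0, "hand": -1}, {"tx": 0, "ty": 0, "tz": -0.6, "ax": 0, "ay": 0, "az": 0, "hand": -1}, {"tx": 0, "ty": 0, "tz": -0.6, "ax": 0, "ay": 0, "az": 0, "hand": -1}])

```text
time: 17.48
eef_pos: [0.5119, -0.0026, 0.2603]
ee_rot: [0.052, 0.976, 0.02, 0.213]
contact_force: [0.2, -0.0, -0.4]
grip_width: 0.0822
gripper_force: 0.0
```

```bash
python3 - <<'E'
from h import *
im,d,c=shot('wend');P=pts('wrist',d,c)
L=(P-Sm)@A*1000
m=(d>0)&(np.hypot(L[...,0],L[...,1])<40)
for lo,hi,n in((8,22,'flange (14 home)'),(40,54,'handle (47 home)')):
    r=L[m&(L[...,2]>lo)&(L[...,2]<hi)];z=np.median(r[:,2]);r=r[abs(r[:,2]-z)<2.5]
    nn=np.linalg.svd(r-r.mean(0),full_matrices=0)[2][2]
    print(n,len(r),z,cv2.minEnclosingCircle(r[:,:2].astype(np.float32)),'tilt',np.degrees(np.arccos(abs(nn[2]))))
print(tool()[0]['contact_force'],tool()[0]['grip_width'])
cv2.imwrite('pics/wend.png',im[...,::-1])
E
```

```text
flange (14 home) 2012 14.235763387435302 ((1.3862916231155396, 0.17234690487384796), 30.893150329589844) tilt 0.013294715042898841
handle (47 home) 667 46.95733071987197 ((1.5679599046707153, 0.6754401922225952), 21.75349235534668) tilt 1.4320886762840777
[-0.26757502 -0.1788471  -0.80629116] 0.08624738557291325
```

View pics/wend.png

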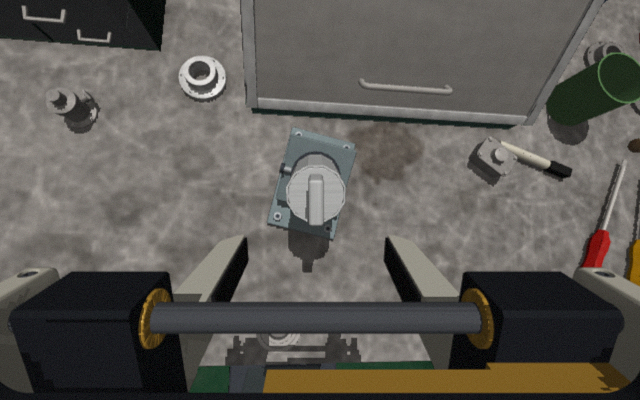

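The view shows the cap locked on the column at (316,190), with its flange and handle at their home heights. The castings at (70,105) and (495,155) are in place.

```bash
python3 -c "
from workcell import ctrl
print(ctrl.job_done())"
```

```text
the job is handed in; nothing more can be done
None
```

The stage is locked home in the stand's ring and the cap is locked home on the stage. The gripper is clear, the other parts were not touched, and the job was handed in at about 17.5 s.

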